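# Find the rocking lid of the seal chest and seat it

## Task

One of the four lids of the low seal chest is not home. Press near a short end of the lids, one after another, until you find the one that rocks, then press that lid down until it is fully home and lies level. Only press, never lift a lid; once it is home leave the other lids alone, and do not disturb the seals, jar and glass weight around the chest.

Things in the scene. Friction and masses are not known exactly. Their poses are not given: they have to be found in the camera images.
- chest: low dark rosewood seal chest, fixed, 124 (x) x 332 (y) mm, rim 38 mm high. Origin: centre of its underside, on the work surface; z up. Four lidded wells (100 x 68 mm, 12 mm walls) in a row along its y, at y = -120, -40, 40, 120 mm, x = 0. Their beds are cut to different depths: a lid's height does not tell whether it is home.
- lid_a: loose wooden lid with a brass inlay line, 96 (x) x 64 (y) x 14 mm, about 90 g. Origin: centre of its underside, 14 mm below its top; z up, axes parallel to the chest's. All four lids share one outline, 14 to 17 mm thick; which well each closes varies. At the start all undersides are 30 mm above the work surface.
- lid_b: loose wooden lid with a brass inlay line, 96 (x) x 64 (y) x 15 mm, about 90 g. Origin: centre of its underside, 15 mm below its top; z up, axes parallel to the chest's. Three of the four lids lie firm; one, any of them, is not home and rocks about its y.
- lid_c: loose wooden lid with a brass inlay line, 96 (x) x 64 (y) x 16 mm, about 90 g. Origin: centre of its underside, 16 mm below its top; z up, axes parallel to the chest's. Whichever lid is loose: 2 to 5 N pressed near either short end (25 to 40 mm from its middle along its x) tips that end down, up to 0.1 rad; let go, it swings level.
- lid_d: loose wooden lid with a brass inlay line, 96 (x) x 64 (y) x 17 mm, about 90 g. Origin: centre of its underside, 17 mm below its top; z up, axes parallel to the chest's. Whichever lid is loose: pressed in its middle it holds up to about 8 N, then sinks evenly 5.5 mm onto its bed and stays.
- seal_tall: reddish stone seal standing on the work surface beyond the chest, 26 x 26 x 75 mm, loose; origin: centre of its underside. To be left alone.
- seal_short: reddish stone seal standing beyond the chest, 32 x 32 x 52 mm, loose; origin: centre of its underside. To be left alone.
- pad_jar: round white ceramic seal pad jar beside the chest's +y end, 74 mm across, 44 mm high, loose; origin: centre of its underside. To be left alone.
- weight: square glass weight beside the chest's -y end, 55 x 55 x 22 mm, loose; origin: centre of its underside. To be left alone.
Mind the look-alikes: they are no part of the job. What is shaped like the lid_a but blue, green or red is not meant.

How it is judged:
By the outcome, as a careful person would: the job done as asked, in the order asked, and still so for the second after the job is handed in, with the robot touching nothing.
It also fails if it takes over 51 s, if anything falls off the work surface, if the arm or the gripper's body presses on something with over 40 N, if the wrist force passes 120 N, or if a joint passes its speed limit or range.

## Robot

A 7-joint arm with a two-finger parallel gripper is mounted at the origin on the work surface. World frame = base frame: x ahead of the robot, y to its left, z up, the work surface at z = 0. Lengths are in mm, angles in rad, forces in N, time in s.
With the tool pointing down it reaches from about 400 to 875 mm from the base axis. Payload 4.4 kg.
Tool frame: the origin (TCP) lies on the centre line of the jaws, within the pads' length; the fingertips stand 8 mm ahead of it and the grasp point (between the pads) lies 11 mm behind it; x points along the fingers, z is the direction in which the jaws open and shut, and the axes are right-handed (so a half turn about x gives the same grasp; the last joint's range is limited). The gripper opens to 85 mm and grips with 20 to 120 N. Pads are 22 mm wide; open, the fingers measure 114 mm over their backs; the gripper's body (76 mm by 85 mm) begins 54 mm behind the grasp point. The pads swing forward as they close: fully open they stand 13 mm farther back than shut.
Start: joints at [-1.348, 0.628, 0.038, 1.517, -0.027, 0.996, -0.02], TCP at [185.096, 623.103, 200.013] pointing down, gripper open.
Joint ranges: [-3.06, 3.06], [-0.37, 2.12], [-1.25, 1.32], [0.18, 2.47], [-1.1, 4.24], [0.23, 1.98], [-2.94, 2.94]. Speed limits (rad/s): [2.57, 2.57, 3.14, 3.14, 3.14, 3.14, 3.14].

## Interface

Orientations are given as [roll, pitch, yaw] about the fixed x, y, z axes, in that order (R = Rz(yaw) Ry(pitch) Rx(roll)).
In Python, from cell import ctrl, get_image, camera_params gives the robot as it stands. The module is installed in compiled form; this text tells all that it offers.
- The arm moves only by the shell command python3 -m handwheel 'ROWS'. ROWS is text: rows parted by semicolons, each of 7 numbers parted by spaces: the opening, from -1 (shut) to 1 (fully open), then the shift along the tool's x, y, z in mm, then the turn, a rotation vector about the tool's x, y, z in rad. In form: grip x y z wx wy wz; .... A call has 1 to 10 rows; each row shifts and turns the pose as measured when the row begins, along the tool's axes as they then stand; what a row does not reach is not made up. A row lasts 1/10 s, in which the tool goes at most 50 mm and 8.59 degrees, less where a joint would pass 70% of its speed; a pose out of reach is approached as far as the arm can. A call with a gripper value outside its range is refused whole. The fingers move at their own pace and stop on an object; the grip force is fixed at half the most. Time passes only in rows, so rows that do not move let the fingers close. It gives the time, the measured TCP pose, the force and the opening at its end, in the units of the state.
- ctrl.read_state(): the state, without advancing time (a new reading comes with each control period).
- get_image(name): name is "scene" or "top"; returns the picture (480x640x3 uint8, blue, green, red); there is no depth.
- camera_params(name): a dict with "fx", "fy", "cx", "cy" (pixels), "eye" and "orientation" of the camera in the world. Camera axes: x right, y up, looking along -z (the intrinsics and any distortion apply to the point x, -y, -z); pixel columns grow to the right and rows downward; lengths in mm; the calibration is good to about 2 mm. A picture is of the moment at which its call begins. camera_params takes no time and is no camera call.
- ctrl.finish_job(): hands the job in, once; it reports no verdict.
The state is a dict: "clock": time; "qpos": joint angles; "qd": joint speeds; "tau": joint torques, N m; "eef_pos": TCP position; "tool_rot": TCP orientation; "force": force on the tool from outside, world axes, zero at the start; "torque": the same for the moment, N m; "width": finger opening in mm.
Only numpy, scipy, OpenCV 4.12 (cv2) and the standard library are available. Lean on these libraries where they do the work, as an engineer would, in place of code of your own. Each camera call takes 0.05 s, during which the arm holds its last target.

## Working session

There is one attempt and no reset: what is moved stays moved. The work goes in short steps, Python scripts to look and compute and a shell command to move; the robot and the scene stay as the last step left them, time stands still between calls to the robot, and variables do not carry over. Pictures are saved under pics/ and viewed, and the job is handed in when it is done.

```bash
mkdir -p pics
python3 - <<'E'
from cell import ctrl,get_image,camera_params
import cv2
print(ctrl.read_state())
for n in("scene","top"):
    print(n,camera_params(n)); cv2.imwrite(f"pics/{n}0.png",get_image(n))
E
```

```text
{'clock': 0.0, 'qpos': array([-1.34780342,  0.62936019,  0.03844975,  1.51836647, -0.02699953,
        0.99633882, -0.01994947]), 'qd': array([-0.00105748,  0.00034577,  0.00054166,  0.00142896, -0.0028048 ,
       -0.00066569,  0.00013582]), 'tau': array([-5.57457024e-04, -5.63373113e+01,  1.22581277e+00, -1.93436712e+01,
        1.07952111e-02,  1.02680898e-02, -4.01196175e-06]), 'eef_pos': array([184.89533474, 622.41673858, 199.08069899]), 'tool_rot': array([-3.12536832,  1.56884175, -1.84332038]), 'force': array([0.60138033, 0.01116378, 0.12224188]), 'torque': array([0.02751912, 0.01422543, 0.00092779]), 'width': 85.29368095599456}
scene {'fx': 608.9748196884606, 'fy': 608.9748196884606, 'cx': 321.48715117038273, 'cy': 242.55052481692485, 'eye': array([1039.81301795, -208.84746237,  923.99171939]), 'orientation': array([ 0.55081028, -0.00398793,  1.10451774])}
top {'fx': 537.0078073995761, 'fy': 537.0078073995761, 'cx': 321.7974139666537, 'cy': 236.16004365018165, 'eye': array([417.57710921,  50.27143438, 996.88023722]), 'orientation': array([ 0.14491057, -0.01989846, -1.54562731])}
```

View pics/scene0.png

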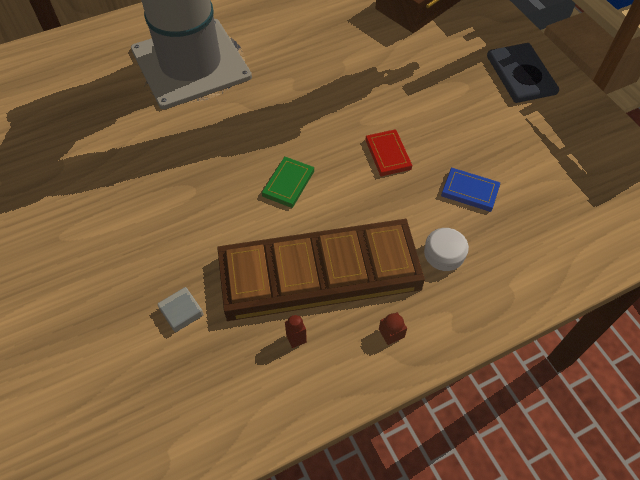

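View pics/top0.png

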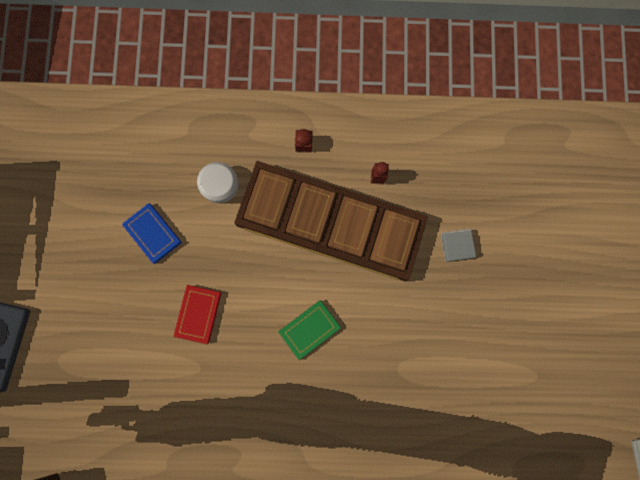

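Both views show the chest with four wooden lids (top view about (268,197), (312,212), (354,225), (397,238)). The blue (152,233), red (198,314) and green (311,330) slabs on the table are look-alikes, so I'll leave them alone. Next I'll enlarge the chest to measure it.

Run:
```python
import cv2
a=cv2.imread("pics/top0.png")[150:290,225:435]; cv2.imwrite("pics/top0c.png",cv2.resize(a,None,fx=3.8,fy=3.8,interpolation=cv2.INTER_CUBIC))
a=cv2.imread("pics/scene0.png")[210:330,210:430]; cv2.imwrite("pics/scene0c.png",cv2.resize(a,None,fx=3.6,fy=3.6,interpolation=cv2.INTER_CUBIC))
```

```text
(no output)
```

View pics/top0c.png

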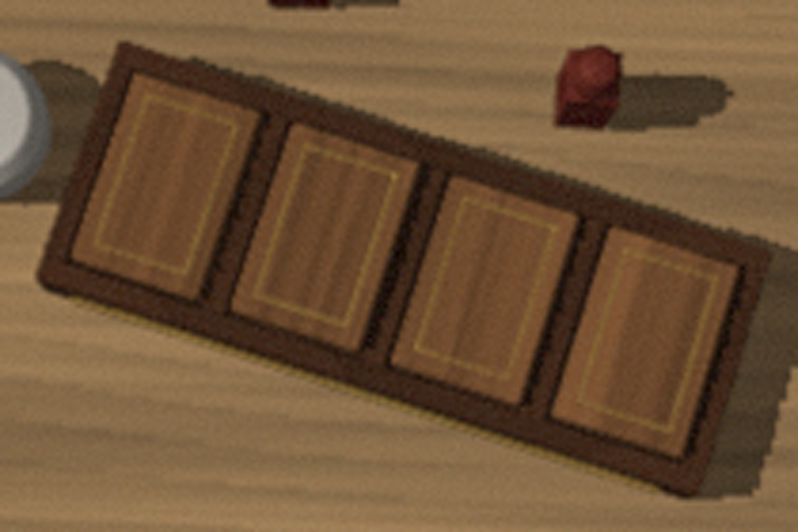

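View pics/scene0c.png

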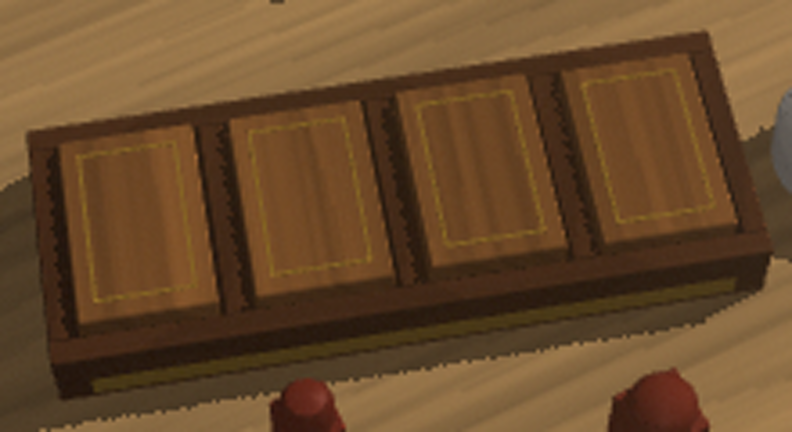

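```bash
cat > h.py <<'E'
import numpy as np
from scipy.spatial.transform import Rotation as Ro
from scipy.optimize import least_squares
from cell import camera_params
def proj(n,P):
    c=camera_params(n); R=Ro.from_euler('xyz',c['orientation']).as_matrix()
    q=(np.atleast_2d(P)-c['eye'])@R
    return np.c_[c['cx']+c['fx']*q[:,0]/-q[:,2], c['cy']-c['fy']*q[:,1]/-q[:,2]]
def world(p,loc,z=None):
    x,y,t=p; loc=np.atleast_2d(loc).astype(float)
    return np.c_[x+loc[:,0]*np.cos(t)-loc[:,1]*np.sin(t), y+loc[:,0]*np.sin(t)+loc[:,1]*np.cos(t), loc[:,2]]
E
python3 - <<'E'
from h import *
L=np.array([[62,166,38],[62,-166,38],[-62,-166,38],[-62,166,38]])
T=np.array([[122,42],[770,247],[695,495],[40,285]])/3.8+[225,150]
S=np.array([[770,240],[52,352],[28,132],[707,32]])/3.6+[210,210]
def res(p,k):
    W=world(p,L);r=[]
    if k!=1:r.append(proj('top',W)-T)
    if k!=0:r.append(proj('scene',W)-S)
    return np.concatenate(r).ravel()
for k in(0,1,2):
    s=least_squares(res,[550,60,-.3],args=(k,));print(k,s.x,np.round(s.fun,1))
p=s.x
for y in(-120,-40,40,120):
  for x in(-33,0,33): print(y,x,world(p,[x,y,46])[0].round(1))
print(np.hypot(*world(p,[0,0,0])[0,:2]))
E
```

```text
0 [ 5.88308628e+02  1.74083977e+01 -2.84214341e-01] [-1.2 -0.2  1.2  0.6  1.8  0.2 -1.8 -0.8]
1 [ 5.86327882e+02  1.94939869e+01 -2.90774884e-01] [ 1.2  1.5 -0.6  2.  -0.7 -2.1  0.1 -2.2]
2 [ 5.87384084e+02  1.84834104e+01 -2.87643641e-01] [-1.6  0.   0.6  1.4  1.   1.  -2.4 -0.7  1.   2.  -0.8  3.1 -1.1 -1.2
 -0.2 -1.7]
-120 -33 [521.7 -87.2  46. ]
-120 0 [553.3 -96.6  46. ]
-120 33 [ 585.  -105.9   46. ]
-40 -33 [544.4 -10.5  46. ]
-40 0 [576.  -19.9  46. ]
-40 33 [607.7 -29.2  46. ]
40 -33 [567.1  66.2  46. ]
40 0 [598.7  56.8  46. ]
40 33 [630.4  47.5  46. ]
120 -33 [589.8 142.9  46. ]
120 0 [621.4 133.6  46. ]
120 33 [653.1 124.2  46. ]
587.6748235661539
```

```bash
cat >> h.py <<'E'
P=np.array([587.4,18.5,-.2876])
def go(loc,axis='y'):
    """tool-frame shift+rotvec to bring TCP to chest-local loc (z=TCP z), pointing down, tool axis along lid x"""
    from cell import ctrl
    s=ctrl.read_state(); R=Ro.from_euler('xyz',s['tool_rot'])
    t=world(P,loc)[0]; d=R.inv().apply(t-s['eef_pos'])
    lx=np.array([np.cos(P[2]),np.sin(P[2]),0]);dn=np.array([0,0,-1.])
    best=None
    for sg in(1,-1):
        y=lx*sg; M=Ro.from_matrix(np.c_[dn,y,np.cross(dn,y)])
        if axis=='z': M=Ro.from_matrix(np.c_[dn,np.cross(y,dn),y])
        rv=(R.inv()*M).as_rotvec()
        if best is None or np.linalg.norm(rv)<np.linalg.norm(best): best=rv
    print('t',round(s['clock'],2),'pos',s['eef_pos'].round(1),'F',s['force'].round(2),'w',round(s['width'],1),'q',s['qpos'].round(2)); print('axes (cols)\n',R.as_matrix().round(2)); print('shift',d.round(2),'rotvec',best.round(4))
E
python3 -c "
from h import *
go([36,120,100],'y');go([36,120,100],'z')"
```

```text
t 0.1 pos [184.9 622.5 199.2] F [-0.4  -0.21 -0.17] w 85.3 q [-1.35  0.63  0.04  1.52 -0.03  1.   -0.02]
axes (cols)
 [[-0.   -0.96  0.28]
 [-0.    0.28  0.96]
 [-1.   -0.   -0.  ]]
shift [  99.77 -593.71 -344.11] rotvec [-0.0012 -0.0018  0.    ]
t 0.1 pos [184.9 622.5 199.2] F [-0.4  -0.21 -0.17] w 85.3 q [-1.35  0.63  0.04  1.52 -0.03  1.   -0.02]
axes (cols)
 [[-0.   -0.96  0.28]
 [-0.    0.28  0.96]
 [-1.   -0.   -0.  ]]
shift [  99.77 -593.71 -344.11] rotvec [ 1.5696e+00 -1.4000e-03  1.4000e-03]
```

```bash
python3 -m handwheel '-1 0 -40 -26 0 0 0;-1 0 -40 -26 0 0 0;-1 0 -40 -26 0 0 0;-1 0 -40 -26 0 0 0;-1 0 -40 -26 0 0 0;-1 0 -40 -26 0 0 0;-1 0 -40 -26 0 0 0;-1 0 -40 -26 0 0 0;-1 0 -40 -26 0 0 0;-1 0 -40 -26 0 0 0'; python3 -c "
from h import *
go([-36,120,100])"
```

```text
clock: 1.1
eef_pos: [497.8, 254.6, 193.2]
tool_rot: [2.037, 1.562, -2.946]
force: [-0.3, 0.9, 0.6]
width: -0.2
t 1.1 pos [497.8 254.6 193.2] F [-0.32  0.93  0.59] w -0.2 q [-0.55  0.51  0.04  1.78 -0.03  0.87  0.81]
axes (cols)
 [[-0.01 -0.96  0.27]
 [-0.    0.27  0.96]
 [-1.    0.01 -0.  ]]
shift [  92.65 -116.17  -82.63] rotvec [ 0.0173 -0.004  -0.0077]
```

```bash
python3 -m handwheel '-1 0 -42 -30 0.01 0 0;-1 20 -42 -30 0.01 0 -0.004;-1 40 -20 -12 0 0 -0.004;-1 20 -6 -4 0 0 0;-1 0 0 0 0 0 0'; python3 -c "
from h import *
go([-36,120,70])"
```

```text
clock: 1.6
eef_pos: [584.8, 143.9, 112.8]
tool_rot: [-2.373, 1.561, -1.107]
force: [-0.3, -0.2, 0.2]
width: -0.1
t 1.6 pos [584.8 143.9 112.8] F [-0.25 -0.23  0.24] w -0.1 q [-0.33  0.66  0.05  1.74 -0.03  0.73  1.01]
axes (cols)
 [[ 0.   -0.95  0.3 ]
 [-0.01  0.3   0.95]
 [-1.   -0.01 -0.01]]
shift [42.85 -1.79  0.87] rotvec [-0.0177 -0.0069  0.0066]
```

```bash
python3 -m handwheel '-1 25 -2 1 -0.015 -0.006 0.006;-1 20 0 0 0 0 0;-1 5 0 0 0 0 0;-1 0 0 0 0 0 0'
python3 - <<'E'
from h import *
import cv2
from cell import get_image
for n in('top','scene'):
    a=get_image(n); cv2.imwrite(f'pics/{n}1.png',a)
    b=(slice(110,290),slice(200,440)) if n=='top' else (slice(150,330),slice(210,450))
    cv2.imwrite(f'pics/{n}1c.png',cv2.resize(a[b],None,fx=3.3,fy=3.3,interpolation=cv2.INTER_CUBIC))
go([-36,120,55])
E
```

```text
clock: 2.0
eef_pos: [587.0, 147.1, 64.0]
tool_rot: [-0.297, 1.569, 0.987]
force: [-0.7, 0.2, 0.5]
width: 0.1
t 2.1 pos [587.8 147.4  64.8] F [0.68 0.27 0.04] w -0.1 q [-0.31  0.73  0.03  1.76 -0.04  0.64  1.03]
axes (cols)
 [[ 0.   -0.96  0.28]
 [ 0.    0.28  0.96]
 [-1.   -0.    0.  ]]
shift [ 9.84 -0.18 -3.72] rotvec [0.0003 0.0027 0.0021]
```

View pics/top1c.png

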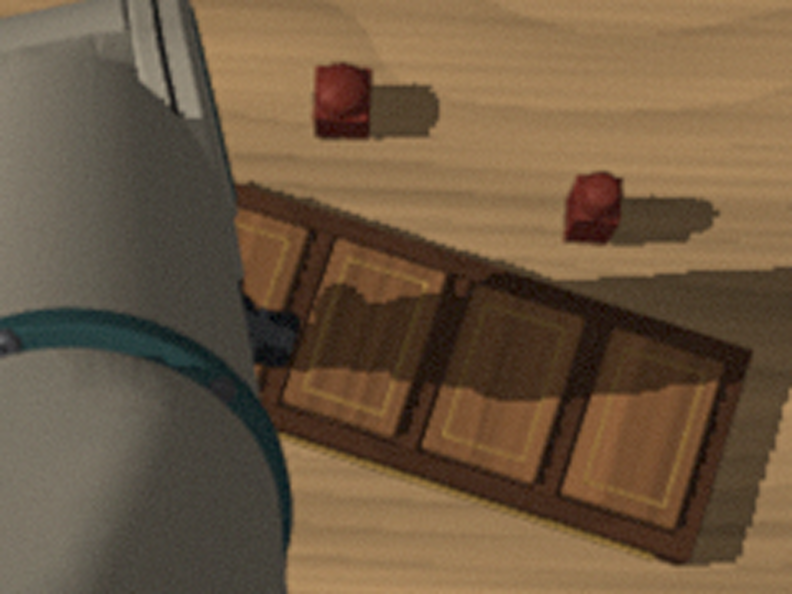

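View pics/scene1c.png

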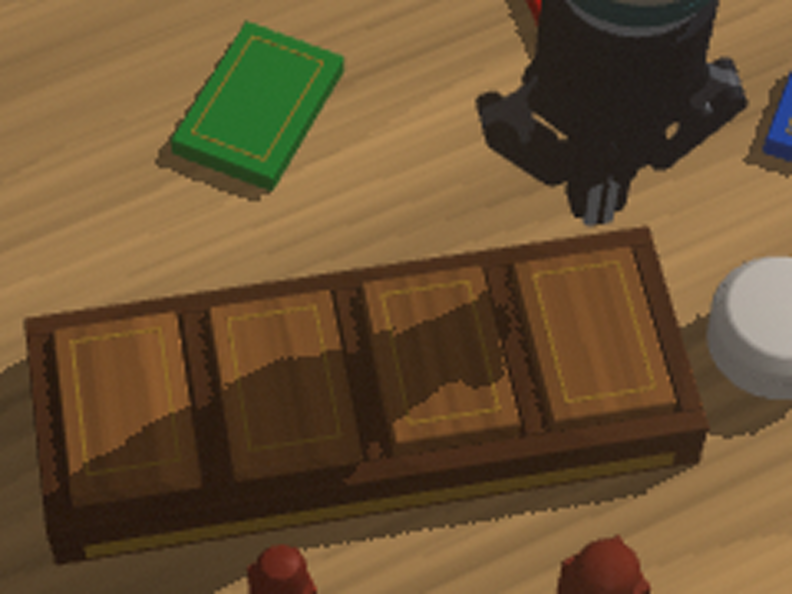

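Run:
```python
from h import *
for z in(46,57,64,80):
  for n,o in(('scene',(210,150)),('top',(200,110))): print(z,n,((proj(n,[587.8,147.4,z])-o)*3.3).round())
```

```text
46 scene [[583. 265.]]
46 top [[197. 354.]]
57 scene [[585. 254.]]
57 top [[195. 351.]]
64 scene [[586. 246.]]
64 top [[193. 348.]]
80 scene [[589. 229.]]
80 top [[190. 343.]]
```

Run:
```python
from h import *
import cv2
print(proj('scene',[[0,0,0],[0,0,20],[587.8,147.4,57],[587.8,147.4,65],[587.8,147.4,129],[0,0,100]]))
a=cv2.imread('pics/scene1.png')
cv2.imwrite('pics/s1z.png',cv2.resize(a[140:240,340:450],None,fx=6,fy=6,interpolation=cv2.INTER_CUBIC))
```

```text
[[190.35344686  63.5682768 ]
 [188.67767638  56.34407656]
 [387.16578251 226.94034359]
 [387.62043481 224.35518529]
 [391.48700576 202.3698178 ]
 [181.51264445  25.45582177]]
```

View pics/s1z.png

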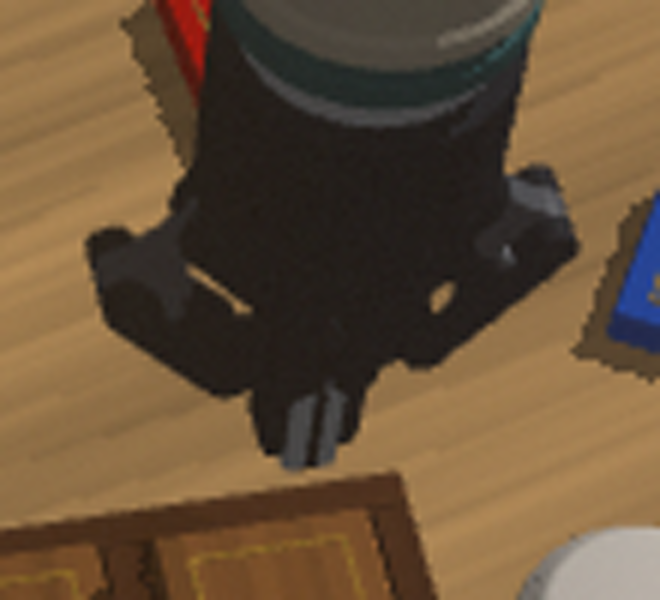

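View pics/scene1.png

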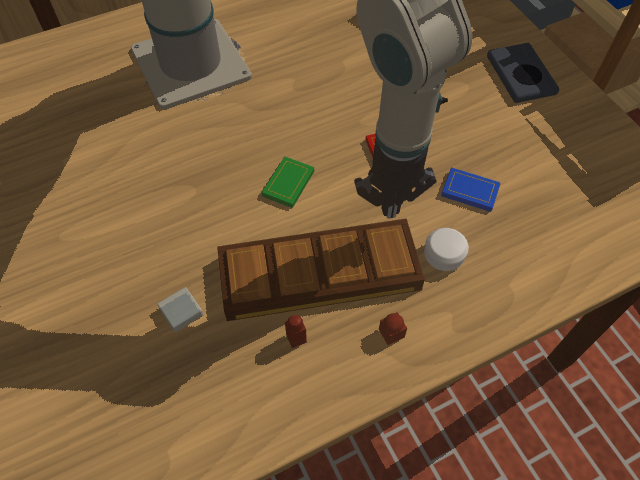

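```bash
cat > ov.py <<'E'
from h import *
import cv2
def poly(a,n,W,col,s,o):
    q=((proj(n,W)-o+.5)*s).astype(np.int32); cv2.polylines(a,[q.reshape(-1,1,2)],True,col,1)
E
python3 - <<'E'
from ov import *
L=[[62,166,38],[62,-166,38],[-62,-166,38],[-62,166,38]]
for n,src,o,sz in(('scene','pics/scene1.png',(210,130),(230,190)),('top','pics/top0.png',(200,110),(240,180))):
    a=cv2.imread(src)[o[1]:o[1]+sz[1],o[0]:o[0]+sz[0]]; a=cv2.resize(a,None,fx=3.3,fy=3.3,interpolation=cv2.INTER_CUBIC)
    poly(a,n,world(P,L),(0,255,0),3.3,o)
    poly(a,n,world(P,np.array(L)*[1,1,0]),(255,255,0),3.3,o)
    for y in(-120,-40,40,120): poly(a,n,world(P,[[48,y+32,45],[48,y-32,45],[-48,y-32,45],[-48,y+32,45]]),(255,255,255),3.3,o)
    if n=='scene':
      c=np.array([587.8,147.4,0]);u=np.array([.96,-.28,0]);v=np.array([.28,.96,0])
      for z,hx,hy in((57,11,14),(76,11,14),(130,38,42)):
        poly(a,n,[c+u*hx*i+v*hy*j+[0,0,z] for i,j in((1,1),(1,-1),(-1,-1),(-1,1))],(255,0,255),3.3,o)
    cv2.imwrite(f'pics/ov_{n}.png',a)
E
```

```text
(no output)
```

View pics/ov_scene.png

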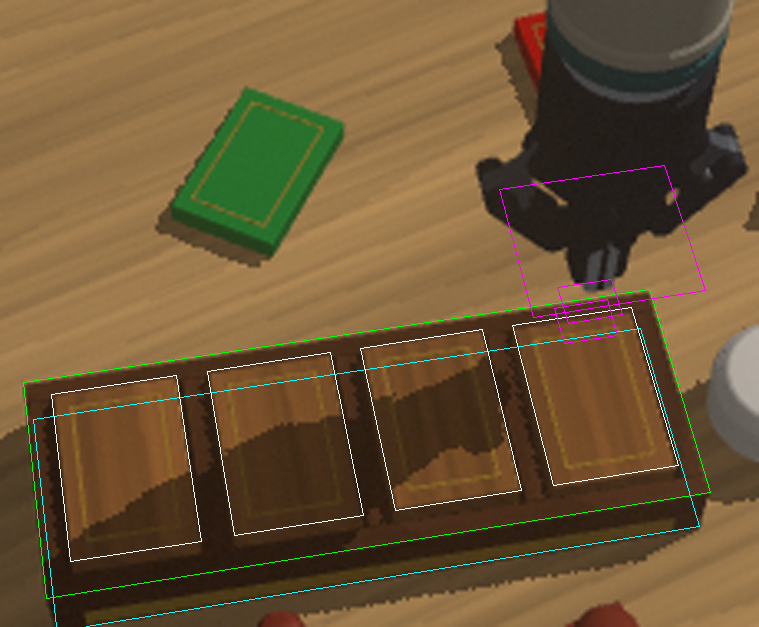

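View pics/ov_top.png

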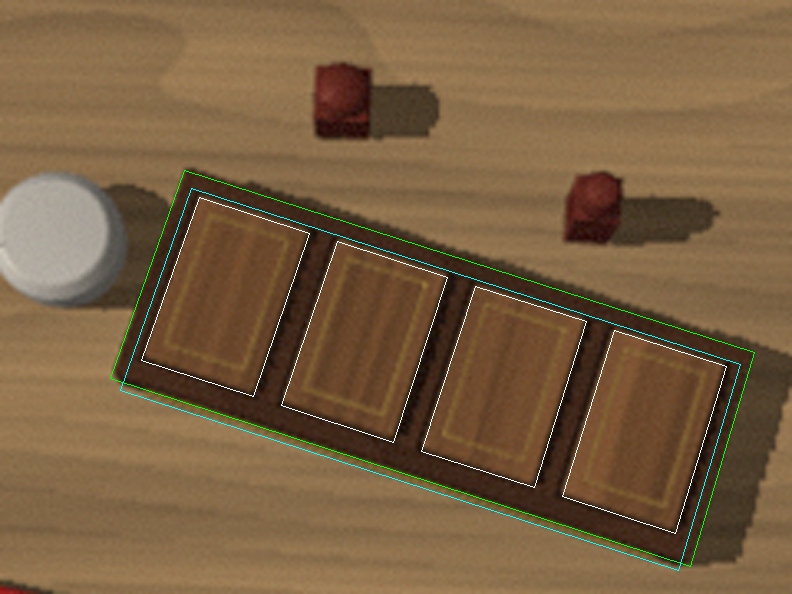

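The chest fit matches, but the gripper appears higher or further back in the scene view than its reported pose says: the tip is at (392,218) where I expected about (387,230). I'll go down a little and look again before touching anything.

```bash
python3 -m handwheel '-1 3 0 -3 0 0 0;-1 3 0 -1 0 0 0;-1 0 0 0 0 0 0'
python3 - <<'E'
from ov import *
from cell import get_image,ctrl
n='scene';o=(290,130)
f=get_image(n);cv2.imwrite('pics/scene2.png',f)
a=cv2.resize(f[130:310,290:470],None,fx=3.3,fy=3.3,interpolation=cv2.INTER_CUBIC)
c=ctrl.read_state()['eef_pos']
u=np.array([.96,-.28,0]);v=np.array([.28,.96,0])
for z,hx,hy in((-8,11,14),):
    poly(a,n,[c+u*hx*i+v*hy*j+[0,0,z] for i,j in((1,1),(1,-1),(-1,-1),(-1,1))],(255,0,255),3.3,o)
cv2.imwrite('pics/ov2.png',a)
go([-36,120,55])
E
```

```text
clock: 2.4
eef_pos: [588.1, 144.4, 61.4]
tool_rot: [-0.858, 1.563, 0.427]
force: [0.3, 0.2, -0.4]
width: 0.4
t 2.45 pos [588.3 144.4  61.6] F [0.01 0.3  0.8 ] w 0.3 q [-0.31  0.74  0.03  1.77 -0.04  0.63  1.03]
axes (cols)
 [[ 0.01 -0.96  0.28]
 [ 0.    0.28  0.96]
 [-1.   -0.01  0.01]]
shift [ 6.59  1.18 -1.04] rotvec [0.0014 0.0054 0.0063]
```

View pics/ov2.png

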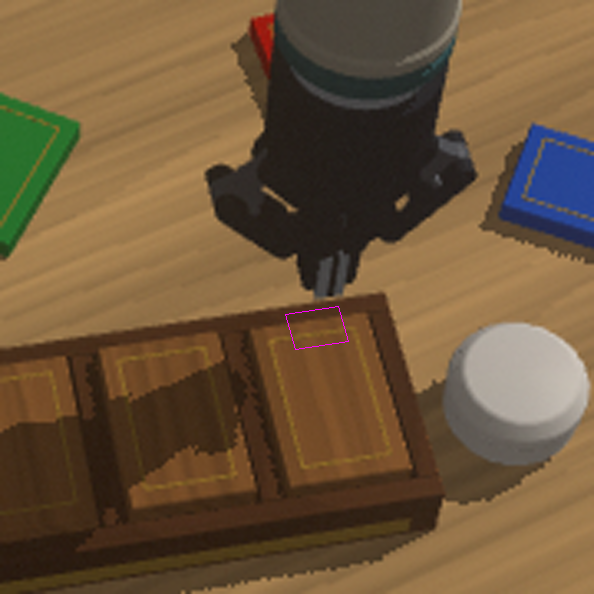

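```bash
cat >> h.py <<'E'
def back(n,uv,z):
    c=camera_params(n); R=Ro.from_euler('xyz',c['orientation']).as_matrix()
    d=R@np.array([(uv[0]-c['cx'])/c['fx'],-(uv[1]-c['cy'])/c['fy'],-1]); return c['eye']+d*(z-c['eye'][2])/d[2]
E
python3 - <<'E'
from h import *
top=back('top',(382.9,165.8),75);sh=back('top',(416.6,174.2),0)
print(top,sh); l=(sh-top)/75;print('light',l)
for t,name in((np.array([588,144.4,53.5]),'as reported'),(np.array([588,144.4,97]),'high'),(np.array([568,150,53.5]),'back')):
    s=t+l*(t[2]-45.5); x=s-[P[0],P[1],0];c,sn=np.cos(P[2]),np.sin(P[2])
    print(name,'tip px',proj('scene',t),'shadow px',proj('scene',s),'in ov2',((proj('scene',s)-(290,130))*3.3).round(),'local',x[0]*c+x[1]*sn,-x[0]*sn+x[1]*c)
E
```

```text
[681.64092277 -69.83527296  75.        ] [ 688.53572801 -144.43556829    0.        ]
light [ 0.09193074 -0.9946706  -1.        ]
as reported tip px [[385.49816779 228.81085966]] shadow px [[381.23359906 233.42283267]] in ov2 [[301. 341.]] local -32.17402369293082 113.47722593008798
high tip px [[387.977939   214.42855104]] shadow px [[360.12887708 244.88139932]] in ov2 [[231. 379.]] local -16.066198630925772 73.12051005826589
back tip px [[382.52692849 218.84510008]] shadow px [[378.31849449 223.45372826]] in ov2 [[291. 308.]] local -52.94102076542094 113.17418700323749
```

The shadow on the y=40 lid at about (245,380) in the crop fits a fingertip roughly 35–45 mm higher than reported. I'll find contact with a guarded descent instead of trusting z.

```bash
python3 -m handwheel '-1 3 0.5 -1 0 0.005 0.006;-1 2 0 0 0 0 0;-1 2 0 0 0 0 0'; python3 -m handwheel '-1 2 0 0 0 0 0;-1 2 0 0 0 0 0';python3 -c "
from h import *
go([-36,120,55])"
```

```text
clock: 2.75
eef_pos: [588.1, 143.7, 54.8]
tool_rot: [-0.938, 1.57, 0.346]
force: [0.5, 0.2, -0.3]
width: -0.1
clock: 2.95
eef_pos: [588.0, 143.6, 50.2]
tool_rot: [-0.896, 1.57, 0.388]
force: [-0.8, -0.0, -0.7]
width: 0.2
t 2.95 pos [588.  143.6  50.2] F [-0.77 -0.02 -0.68] w 0.2 q [-0.31  0.76  0.03  1.77 -0.04  0.62  1.03]
axes (cols)
 [[ 0.   -0.96  0.28]
 [ 0.    0.28  0.96]
 [-1.   -0.    0.  ]]
shift [-4.8   1.06 -0.16] rotvec [0.0011 0.0005 0.0006]
```

```bash
cat > look.py <<'E'
from ov import *
import sys
from cell import get_image,ctrl
n,k,x,y,w,h,s=sys.argv[1],sys.argv[2],*map(int,sys.argv[3:7]),float(sys.argv[7])
f=get_image(n);cv2.imwrite(f'pics/{n}{k}.png',f)
cv2.imwrite(f'pics/{n}{k}c.png',cv2.resize(f[y:y+h,x:x+w],None,fx=s,fy=s,interpolation=cv2.INTER_CUBIC))
E
python3 look.py scene 3 340 150 120 140 4.2
```

```text
(no output)
```

View pics/scene3c.png

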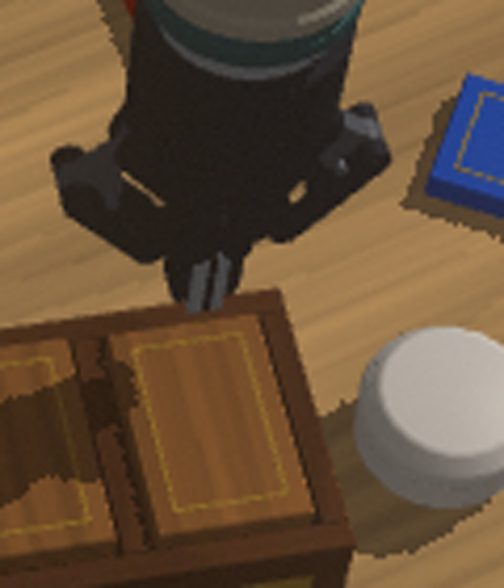

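```bash
python3 - <<'E'
from h import *
for z in (42,60,70,80,90,100): print(z,((proj('scene',[[588,143.6,z],[598.5,140.5,z]])-(340,150))*4.2).round())
E
python3 -m handwheel '-1 5 0 0 0 0 0;-1 5 0 0 0 0 0;-1 0 0 0 0 0 0'
```

```text
42 [[187. 347.]
 [193. 369.]]
60 [[191. 323.]
 [197. 346.]]
70 [[193. 309.]
 [200. 332.]]
80 [[196. 295.]
 [202. 318.]]
90 [[198. 281.]
 [205. 304.]]
100 [[200. 267.]
 [207. 290.]]
clock: 3.3
eef_pos: [587.4, 143.6, 38.7]
tool_rot: [1.854, 1.57, 3.138]
force: [-0.5, -0.6, -0.7]
width: 0.1
```

```bash
python3 -m handwheel '-1 5 0 0 0 0 0;-1 5 0 0 0 0 0;-1 0 0 0 0 0 0'; python3 look.py scene 4 340 150 120 140 4.2;python3 -c "
from h import *
go([-36,120,20])"
```

```text
clock: 3.6
eef_pos: [587.3, 143.6, 27.6]
tool_rot: [1.852, 1.57, 3.136]
force: [-0.3, 0.0, -0.2]
width: 0.1
t 3.65 pos [587.5 143.6  27.9] F [ 0.11 -0.24  0.38] w -0.1 q [-0.3   0.79  0.03  1.78 -0.04  0.57  1.03]
axes (cols)
 [[-0.   -0.96  0.28]
 [ 0.    0.28  0.96]
 [-1.    0.   -0.  ]]
shift [7.87 0.63 0.02] rotvec [ 0.0012 -0.     -0.0003]
```

View pics/scene4c.png

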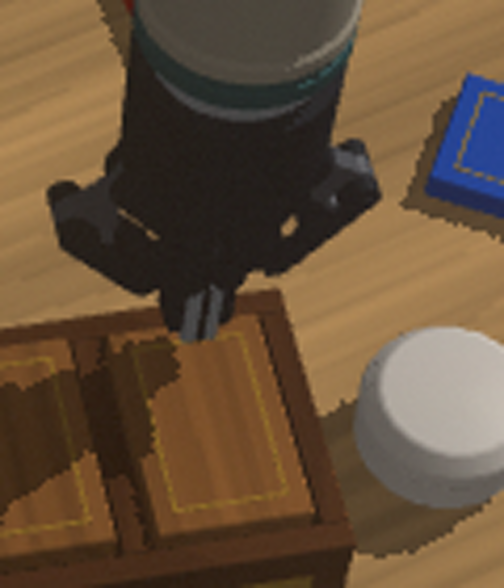

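Clear now: the true tip is about 36 mm above the reported TCP z, at the near end of the lid, tip (388,231). Contact should come near TCP z of about 9.

```bash
python3 -m handwheel '-1 5 0 0 0 0 0;-1 4 0 0 0 0 0;-1 0 0 0 0 0 0'; python3 -m handwheel '-1 1 0 0 0 0 0;-1 1 0 0 0 0 0'; python3 -m handwheel '-1 1 0 0 0 0 0;-1 1 0 0 0 0 0'
```

```text
clock: 3.95
eef_pos: [587.8, 143.6, 18.4]
tool_rot: [-0.689, 1.57, 0.595]
force: [0.6, 0.3, 0.1]
width: -0.0
clock: 4.15
eef_pos: [587.9, 143.7, 16.3]
tool_rot: [-0.778, 1.57, 0.507]
force: [0.5, 0.4, -0.3]
width: 0.2
clock: 4.35
eef_pos: [588.1, 143.7, 14.3]
tool_rot: [-0.895, 1.57, 0.389]
force: [-0.4, 0.0, -0.0]
width: 0.1
```

```bash
python3 -m handwheel '-1 1 0 0 0 0 0;-1 1 0 0 0 0 0'; python3 -m handwheel '-1 1 0 0 0 0 0'; python3 -m handwheel '-1 1 0 0 0 0 0';python3 look.py scene 5 340 150 120 140 4.2
```

```text
clock: 4.55
eef_pos: [588.1, 143.7, 12.2]
tool_rot: [-0.895, 1.57, 0.389]
force: [-0.2, 0.8, 0.6]
width: -0.2
clock: 4.65
eef_pos: [587.9, 143.8, 11.2]
tool_rot: [-0.541, 1.57, 0.744]
force: [0.0, -0.5, 1.1]
width: 0.1
clock: 4.75
eef_pos: [587.5, 143.9, 10.1]
tool_rot: [0.572, 1.57, 1.857]
force: [-1.8, 0.9, 1.7]
width: -0.4
```

View pics/scene5c.png

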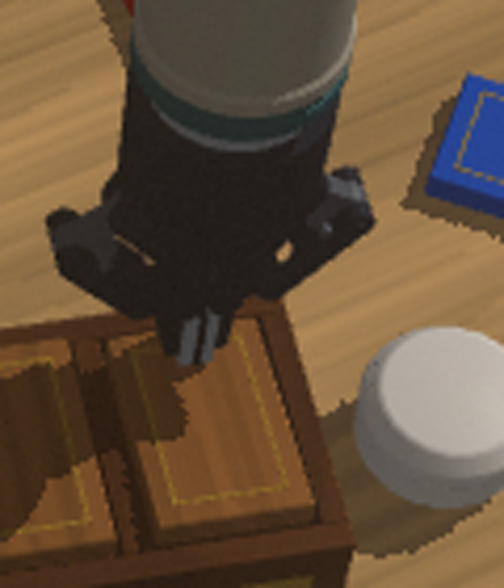

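The inlay's far edge on the pressed lid has moved from about row 510 to 503 in the crop, and the near end has gone down. It looks like this lid rocks. I'll check with more press force and a direct comparison.

```bash
python3 -m handwheel '-1 0.6 0 0 0 0 0'; python3 -m handwheel '-1 0.6 0 0 0 0 0';python3 - <<'E'
from ov import *
from cell import get_image,ctrl
f=get_image('scene');cv2.imwrite('pics/scene6.png',f)
o=[cv2.resize(i[220:290,350:430],None,fx=4.8,fy=4.8,interpolation=cv2.INTER_CUBIC) for i in(cv2.imread('pics/scene0.png'),f)]
cv2.imwrite('pics/cmp6.png',np.hstack(o))
s=ctrl.read_state();print(s['eef_pos'],s['force'])
E
```

```text
clock: 4.9
eef_pos: [587.3, 144.0, 9.5]
tool_rot: [0.937, 1.57, 2.222]
force: [-0.8, -0.0, 5.7]
width: 0.2
clock: 5.0
eef_pos: [587.4, 144.0, 9.4]
tool_rot: [0.874, 1.57, 2.159]
force: [-2.1, 0.2, 6.7]
width: -0.1
[587.33132663 144.01045906   9.3728856 ] [-1.94865626  0.55784672  5.97358167]
```

View pics/cmp6.png

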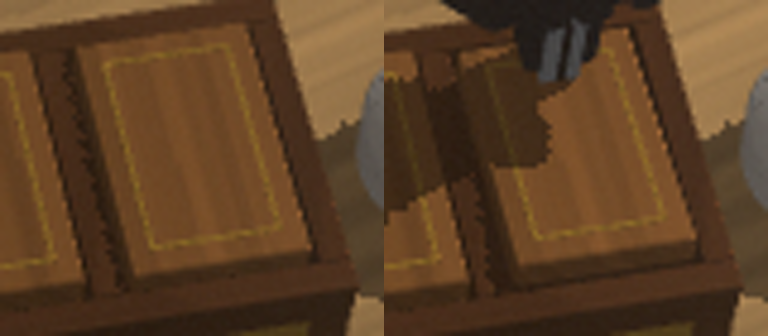

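This lid (the +y end one, scene (393,250)) rocks: the far end rose and the near end dropped about 2–3 mm before the force built up. I'll check where the tip really is, then lift clear.

```bash
python3 -m handwheel '-1 -3 0 0 0 0 0;-1 -6 0 0 0 0 0;-1 -6 0 0 0 0 0;-1 0 0 0 0 0 0';python3 - <<'E'
from h import *
b=back('scene',(387.1,236.7),43); d=b-[P[0],P[1],0];c,s=np.cos(P[2]),np.sin(P[2]);print(b,d[0]*c+d[1]*s,-d[0]*s+d[1]*c)
# lid corners/inlay from initial picture: lid centre estimate
go([0,120,24])
E
python3 look.py scene 7 340 150 120 140 4.2
```

```text
clock: 5.45
eef_pos: [588.5, 143.8, 25.7]
tool_rot: [-0.958, 1.569, 0.326]
force: [-1.3, -0.5, 0.1]
width: -0.3
[597.71008042 143.10828366  43.        ] -25.45872271396218 122.41476852204444
t 5.45 pos [588.5 143.8  25.7] F [-1.26 -0.47  0.12] w -0.3 q [-0.3   0.79  0.03  1.78 -0.04  0.57  1.03]
axes (cols)
 [[ 0.   -0.96  0.28]
 [ 0.    0.28  0.96]
 [-1.   -0.    0.  ]]
shift [  1.78 -34.46  -0.51] rotvec [0.0012 0.0011 0.0016]
```

View pics/scene7c.png

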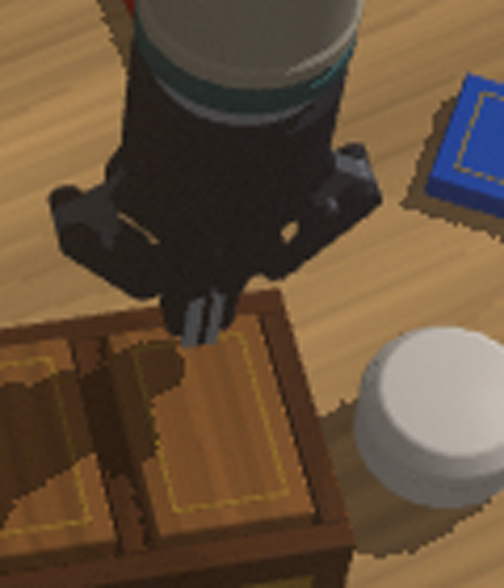

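The lid swung back level (inlay far edge back at rows 490–510) and the xy calibration holds. Next I'll move to the lid's middle.

```bash
python3 -m handwheel '-1 0 -20 -1 0 0 0;-1 0 -12 0 0 0 0;-1 0 -2 0 0 0 0;-1 0 0 0 0 0 0';python3 -c "
from h import *
go([0,120,15])"
```

```text
clock: 5.9
eef_pos: [620.5, 133.2, 25.0]
tool_rot: [1.052, 1.57, 2.337]
force: [-0.6, -0.8, -0.3]
width: 0.2
t 5.9 pos [620.5 133.2  25. ] F [-0.59 -0.8  -0.29] w 0.2 q [-0.27  0.82  0.03  1.69 -0.04  0.63  1.06]
axes (cols)
 [[-0.   -0.96  0.28]
 [ 0.    0.28  0.96]
 [-1.    0.    0.  ]]
shift [ 9.97 -0.76  0.6 ] rotvec [ 0.0016  0.0004 -0.0007]
```

```bash
python3 - <<'E'
from h import *
q=np.array([[565,73],[688,54],[737,228],[603,245]])/3.6+210
b=np.array([back('scene',u,45.5) for u in q]).mean(0)
q2=np.array([[135,73],[262,110],[200,299],[72,262]])/3.8+[225,150]
b2=np.array([back('top',u,45.5) for u in q2]).mean(0)
for v in(b,b2):
    d=v-[P[0],P[1],0];c,s=np.cos(P[2]),np.sin(P[2]);print(v,d[0]*c+d[1]*s,-d[0]*s+d[1]*c)
E
python3 -m handwheel '-1 4 0 0 0 0 0;-1 3 0 0 0 0 0;-1 0 0 0 0 0 0'; python3 -m handwheel '-1 2 0 0 0 0 0;-1 1 0 0 0 0 0'
```

```text
[625.87630634 132.16552084  45.5       ] 4.654575469299267 119.91084898435075
[622.41037035 131.75667515  45.5       ] 1.4469642224405703 118.53567730114632
clock: 6.2
eef_pos: [618.4, 133.9, 16.8]
tool_rot: [1.651, 1.567, 2.937]
force: [-0.8, -0.5, 0.7]
width: 0.0
clock: 6.4
eef_pos: [617.6, 134.3, 13.4]
tool_rot: [1.675, 1.566, 2.962]
force: [-0.0, -0.6, -0.0]
width: 0.1
```

```bash
python3 -m handwheel '-1 -1 -4 0 0 0 0;-1 0 -1 0 0 0.002 0.002';python3 -c "
from h import *
go([2,119.5,12])"
```

```text
clock: 6.6
eef_pos: [622.4, 132.9, 14.3]
tool_rot: [1.959, 1.563, -3.037]
force: [0.8, -0.4, 0.6]
width: -0.3
t 6.6 pos [622.4 132.9  14.3] F [ 0.81 -0.39  0.57] w -0.3 q [-0.27  0.84  0.03  1.68 -0.04  0.62  1.06]
axes (cols)
 [[-0.01 -0.96  0.28]
 [-0.    0.28  0.96]
 [-1.    0.01 -0.  ]]
shift [ 2.33 -0.94 -0.16] rotvec [ 0.0036 -0.0028 -0.0068]
```

```bash
python3 -m handwheel '-1 1 -0.5 0 0 -0.003 -0.007;-1 1 0 0 0 0 0'; python3 -m handwheel '-1 1 0 0 0 0 0';python3 -m handwheel '-1 1 0 0 0 0 0';python3 -c "
from h import *
go([2,119.5,12])"
```

```text
clock: 6.8
eef_pos: [623.7, 132.8, 12.6]
tool_rot: [-1.088, 1.569, 0.198]
force: [-2.4, -1.3, 5.9]
width: 0.0
clock: 6.9
eef_pos: [623.6, 132.7, 12.2]
tool_rot: [-1.078, 1.569, 0.208]
force: [-2.3, 1.2, 6.6]
width: 0.0
clock: 7.0
eef_pos: [623.6, 132.7, 11.9]
tool_rot: [-1.046, 1.569, 0.241]
force: [-1.4, -0.7, 7.0]
width: 0.1
t 7.0 pos [623.6 132.7  11.9] F [-1.45 -0.65  6.98] w 0.1 q [-0.27  0.85  0.03  1.69 -0.03  0.6   1.06]
axes (cols)
 [[ 0.   -0.96  0.28]
 [ 0.    0.28  0.96]
 [-1.   -0.    0.  ]]
shift [-0.05  0.35 -0.3 ] rotvec [0.0031 0.001  0.0017]
```

Contact is at z of about 12.7 and the lid holds 7 N. I'll press harder, in steps.

```bash
python3 -m handwheel '-1 1.5 0 0 0 0 0';python3 -m handwheel '-1 1.5 0 0 0 0 0';python3 -m handwheel '-1 1.5 0 0 0 0 0';python3 -m handwheel '-1 1.5 0 0 0 0 0'
```

```text
clock: 7.1
eef_pos: [623.6, 132.7, 11.3]
tool_rot: [-1.013, 1.569, 0.273]
force: [-2.7, -0.7, 7.1]
width: -0.4
clock: 7.2
eef_pos: [623.6, 132.7, 10.7]
tool_rot: [-0.99, 1.568, 0.297]
force: [-0.8, -1.4, 6.7]
width: 0.1
clock: 7.3
eef_pos: [623.6, 132.8, 10.0]
tool_rot: [-0.983, 1.568, 0.303]
force: [-2.3, -0.6, 7.1]
width: -0.0
clock: 7.4
eef_pos: [623.6, 132.7, 9.4]
tool_rot: [-0.97, 1.568, 0.316]
force: [-1.9, -0.8, 6.3]
width: 0.2
```

```bash
python3 look.py scene 8 340 150 120 140 4.2
```

```text
(no output)
```

View pics/scene8c.png

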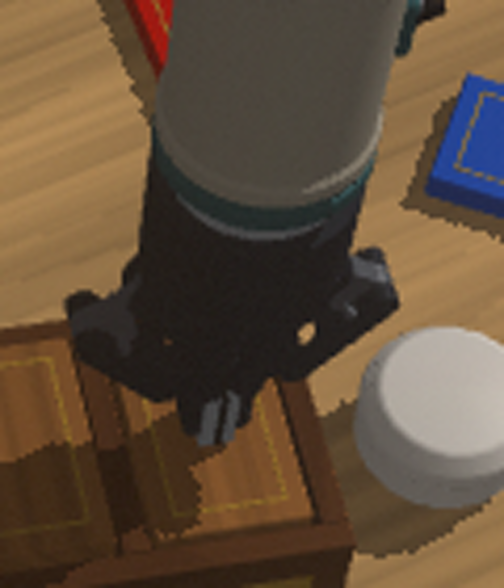

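```bash
python3 -m handwheel '-1 1.5 0 0 0 0 0;-1 1.5 0 0 0 0 0';python3 -m handwheel '-1 1.5 0 0 0 0 0;-1 1.5 0 0 0 0 0';python3 -m handwheel '-1 1.5 0 0 0 0 0;-1 1.5 0 0 0 0 0'
```

```text
clock: 7.65
eef_pos: [623.7, 132.7, 8.1]
tool_rot: [-0.964, 1.568, 0.322]
force: [-2.5, -0.8, 7.2]
width: -0.1
clock: 7.85
eef_pos: [623.7, 132.8, 7.3]
tool_rot: [-0.924, 1.567, 0.362]
force: [-3.6, -1.3, 14.5]
width: 0.2
clock: 8.05
eef_pos: [623.6, 132.8, 7.3]
tool_rot: [-0.91, 1.567, 0.376]
force: [-4.1, -0.9, 10.5]
width: -0.1
```

```bash
python3 -m handwheel '-1 3 0 0 0 0 0;-1 3 0 0 0 0 0';python3 -m handwheel '-1 -4 0 0 0 0 0;-1 -8 0 0 0 0 0;-1 -25 0 0 0 0 0;-1 -25 0 0 0 0 0;-1 -20 20 0 0 0 0;-1 -5 40 10 0 0 0;-1 0 45 20 0 0 0;-1 0 45 20 0 0 0;-1 0 20 10 0 0 0;-1 0 0 0 0 0 0'
python3 look.py scene 9 210 200 230 130 3.4;python3 look.py top 9 200 140 240 150 3.3
```

```text
clock: 8.25
eef_pos: [623.7, 132.8, 7.3]
tool_rot: [-0.873, 1.566, 0.412]
force: [-7.0, -1.1, 22.8]
width: 0.3
clock: 9.25
eef_pos: [475.3, 240.3, 99.4]
tool_rot: [-0.97, 1.56, 0.311]
force: [-0.4, -0.4, 0.5]
width: 0.1
```

View pics/scene9c.png

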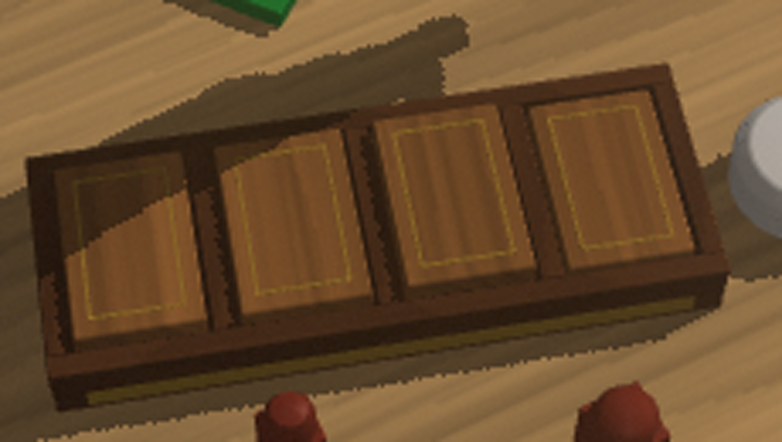

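View pics/top9c.png

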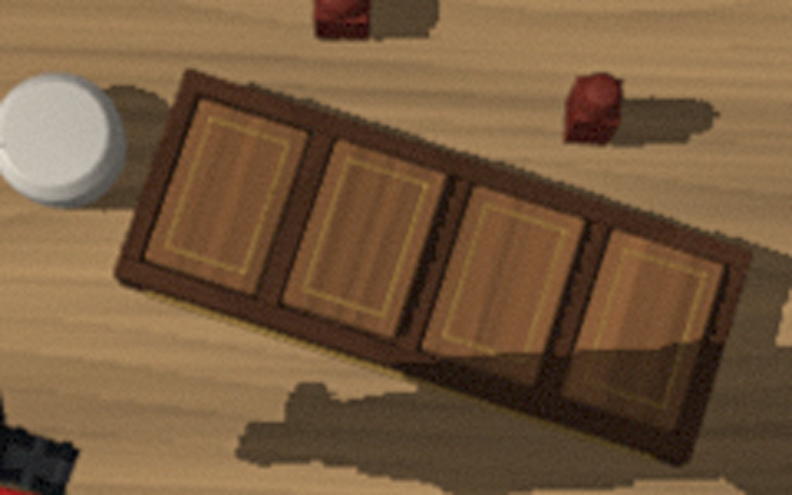

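Run:
```python
from h import *
import cv2
from scipy.optimize import minimize_scalar
for n in('scene','top'):
    A=cv2.imread(f'pics/{n}0.png',0).astype(np.float32);B=cv2.imread(f'pics/{n}9.png',0).astype(np.float32)
    for nm,pt in(('near end',[-40,120,46]),('middle',[0,120,46]),('far end',[40,120,46]),('lid y40 (ref)',[30,40,46]),):
        W=world(P,pt)[0]; c=proj(n,W)[0]; exp=proj(n,W-[0,0,5.5])[0]-c
        w,h=(15,9); x,y=int(c[0]),int(c[1])
        t=A[y-h:y+h+1,x-w:x+w+1]; s=B[y-h-5:y+h+6,x-w-5:x+w+6]
        k=8;t8=cv2.resize(t,None,fx=k,fy=k,interpolation=cv2.INTER_CUBIC);s8=cv2.resize(s,None,fx=k,fy=k,interpolation=cv2.INTER_CUBIC)
        r=cv2.matchTemplate(s8,t8,cv2.TM_CCOEFF_NORMED);_,v,_,l=cv2.minMaxLoc(r)
        print(n,nm,'shift',(np.array(l)/k-5).round(2),'expected for 5.5',exp.round(2),round(v,3))
```

```text
scene near end shift [-0.38  0.25] expected for 5.5 [-0.29  1.73] 0.888
scene middle shift [0.   2.75] expected for 5.5 [-0.32  1.68] 0.955
scene far end shift [-0.12  1.5 ] expected for 5.5 [-0.36  1.61] 0.977
scene lid y40 (ref) shift [0. 0.] expected for 5.5 [-0.13  1.61] 0.989
top near end shift [0.25 0.38] expected for 5.5 [0.28 0.53] 0.975
top middle shift [-0.25  2.  ] expected for 5.5 [0.24 0.64] 0.877
top far end shift [0.25 0.75] expected for 5.5 [0.2  0.75] 0.976
top lid y40 (ref) shift [0. 0.] expected for 5.5 [-0.02  0.65] 0.963
```

Run:
```python
from h import *
import cv2
o=[cv2.resize(cv2.imread(f'pics/scene{k}.png')[218:292,358:430],None,fx=5.4,fy=5.4,interpolation=cv2.INTER_CUBIC) for k in(0,9)]
cv2.imwrite('pics/cmp9.png',np.hstack(o))
# inlay short lines: yellow index profile along lid x at y=120+-18, for pose hypotheses z_top
for k in(0,9):
    I=cv2.imread(f'pics/scene{k}.png').astype(np.float32); Y=(I[...,1]+I[...,2])/2-1.0*I[...,0]
    for zt in(46,40.5):
        xs=np.arange(-52,53,.5);pr=[]
        for x in xs:
            q=proj('scene',world(P,[[x,y,zt] for y in np.arange(106,134,2)])).astype(np.float32)
            pr.append(cv2.remap(Y,q[:,:1],q[:,1:],cv2.INTER_LINEAR).mean())
        pr=np.array(pr); hi=pr-np.convolve(np.pad(pr,10,'edge'),np.ones(21)/21,'valid')
        for lo,up in((-46,-26),(26,46)):
            m=(xs>lo)&(xs<up); j=np.argmax(np.where(m,hi,-99)); sl=slice(j-4,j+5);w=np.clip(hi[sl],0,None)
            print(k,zt,(lo,up),'line at',round((xs[sl]*w).sum()/w.sum(),2),round(hi[j],1))
```

```text
0 46 (-46, -26) line at -36.0 9.9
0 46 (26, 46) line at 39.76 11.0
0 40.5 (-46, -26) line at -39.4 9.7
0 40.5 (26, 46) line at 36.86 10.9
9 46 (-46, -26) line at -32.83 8.7
9 46 (26, 46) line at 42.55 9.9
9 40.5 (-46, -26) line at -36.09 8.6
9 40.5 (26, 46) line at 39.72 9.6
```

View pics/cmp9.png

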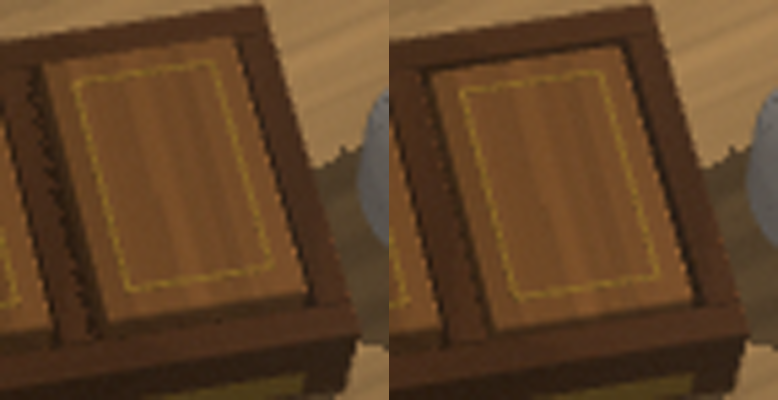

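With the lid top modelled 5.5 mm lower, both inlay end lines land within 0.1 mm of where they started (-36.1 vs -36.0 and 39.7 vs 39.8). So the lid sank evenly and lies level. One last check that nothing around it moved, then I'll hand in.

Run:
```python
import cv2,numpy as np
from cell import ctrl
A=cv2.imread('pics/scene0.png',0);B=cv2.imread('pics/scene9.png',0)
for nm,(x,y,w,h) in dict(weight=(155,285,52,50),seal1=(280,312,30,38),seal2=(375,308,36,38),jar=(420,224,52,50),lid1=(232,255,34,42),lid2=(284,250,30,38),lid3=(325,240,40,40)).items():
    r=cv2.matchTemplate(B[y-5:y+h+5,x-5:x+w+5],A[y:y+h,x:x+w],cv2.TM_CCOEFF_NORMED);_,v,_,l=cv2.minMaxLoc(r);print(nm,l[0]-5,l[1]-5,round(v,3))
s=ctrl.read_state();print(s['clock'],s['force'],s['eef_pos'])
ctrl.finish_job()
```

```text
weight 0 0 0.602
seal1 0 0 0.999
seal2 0 0 0.999
jar 0 0 1.0
lid1 0 0 0.579
lid2 0 0 0.983
lid3 0 0 0.994
9.35 [ 0.61918638 -0.26255926 -0.23927268] [478.39902754 237.52960473  99.33430345]
the job is handed in; nothing more can be done
```

The loose lid was the one at the chest's +y end, next to the jar. It is now fully home and level, and I handed the job in at 9.35 s.

- **Finding it:** it was the first lid I pressed. Its near end dipped about 2–3 mm and its far end rose, and it swung back level when I let go. That press ended at about 6–7 N, a little above the 2–5 N range. I did not touch the other three lids.
- **Pressing it home:** pressed in the middle, it gave way at about 7 N, sank about 5.4 mm by the arm's reading and stopped. It then held firm at 23 N. The inlay lines at both ends fit an even 5.5 mm drop to within about 0.1 mm.
- **Surroundings:** both seals, the jar and the two middle lids show no movement in the scene image. The matches for the weight and the -y end lid were also at zero shift but weak (about 0.6); the arm's shadow partly covered that lid and probably the weight too, and the arm did not go near either.

**Checks that disagreed:**
- **Arm height:** the reported TCP height was about 36–45 mm lower than the fingertips really were, judging by the images, shadows and contact. I went by touch and force instead; the horizontal position matched.
- **First image check:** an earlier image comparison gave inconsistent shifts for the pressed lid, so I used the inlay line measurement in its place.

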